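# Set a treat dispenser to large and load the cup

## Task

Set the treat dispenser for a large portion: slide its red size grip all the way to the end stop on the side of the large green disc. Only then stand the orange cup in the lane and push it in under the spout until it rests against the back stop. Keep the cup upright, leave the jam jar, the plant pot and the honey bottle where they stand, and let go of everything.

Things in the scene. Friction and masses are not known exactly. Their poses are not given: they have to be found in the camera images.
- dispenser: White countertop treat dispenser, fixed, on a red plinth, 240 (x) by 365 (y) by 302 high. Origin on the counter under its middle; x points away from the robot to its back, y to its left seen from the robot, z up. Left half: sloping panel with the red size grip, under a clear visor. Right half: steel cup deck with a lane along x that runs in under a clear hopper with a spout.
- panel (a point): Centre of the white sloping panel's surface, 100 mm along the slope by 195 wide (y), at dispenser (-39, 92, 89) mm. It rises to the back at 30 deg: its outward normal leans 30 deg from vertical towards the front. Axes parallel to the dispenser's.
- visor_edge (a point): Middle of the lower front edge of the clear visor, a level sheet 6 mm thick over the panel, 220 mm above the counter: from here 140 mm back, 97 mm to each side. Two posts carry it near its back. A tool held upright over the grip would strike it. Axes parallel to the dispenser's.
- hopper_edge (a point): Middle of the lower front edge of the hopper that hangs over the back of the lane, 165 mm above the counter and 113 mm above the deck; it reaches 92 mm back, 59 mm to each side and 137 mm up; a spout hangs 14 mm below it, its centre 14 mm behind this edge. Axes parallel to the dispenser's.
- size_slide (a joint): Position of the red size grip along its track, in m, growing to the dispenser's left (+y): -0.05 and +0.05 are the two end stops, 0 the middle. It stays where it is left; moving it takes about 3 N.
- size_grip (a point): Point to grip on the red size grip, 24 mm out from the panel. A red fin 14 mm wide along the slide (y), 22 mm along the slope (x), its top 34 mm out from the panel, on a black foot 30 by 22, 6 mm high. Axes: y along the slide (the dispenser's left), z out of the panel (30 deg from vertical, leaning to the front).
- large_mark: Large green disc, 32 mm across, 2 mm thick, flat on the panel beyond one end of the track: the large-portion end. It lies 78 mm left or right of the track's middle; with the grip at the stop on this side, their centres are 28 mm apart along the slide. Origin at the disc's centre on the panel; axes parallel to the dispenser's.
- small_mark: Small green disc, 14 mm across, at the other end of the track: the small-portion end. Origin and axes as for the large disc.
- cup: Open orange plastic cup, rigid, 75 mm high, outer diameter 56 at the foot and 62 at the rim, 3 mm wall, about 90 g, standing on the counter. Origin at the centre of its underside, z up.
- lane_mouth (a point): Point on the steel deck (52 mm above the counter) on the lane's centre line near its open front end, with nothing overhead: a cup can be stood here. The lane runs straight in along x between two rails 66 mm apart inside, 6 thick, 14 high above the deck, from 35 mm before to 145 mm beyond this point. Axes parallel to the dispenser's.
- cup_home (a point): Point on the deck where the centre of the cup's underside is when the cup rests against the black rubber back stop (stop's face 29 mm further in, 26 mm high), below the spout; 115 mm further in than lane_mouth. Axes parallel to the dispenser's.
- jam_jar: Amber jam jar with yellow lid, 64 mm across, 82 mm high. Origin under its centre. Leave alone.
- plant_pot: Small terracotta pot with a green plant, 68 mm across, 62 mm high, leaves to 85 mm. Origin under its centre. Leave alone.
- honey_bottle: Honey bottle with cork, 50 mm across, 140 mm high, beside the right side of the dispenser. Origin under its centre. Leave alone.
Not all that is in view belongs to the job. There is more than one size of the cup; the one meant has the size given above.

How it is judged:
By the outcome, as a careful person would: the job done as asked, in the order asked, and still so for the second after the job is handed in, with the robot touching nothing.
It also fails if it takes over 72 s, if anything falls off the work surface, if the arm or the gripper's body presses on something with over 40 N, if the wrist force passes 120 N, or if a joint passes its speed limit or range.

## Robot

A 6-joint arm with a two-finger parallel gripper is mounted at the origin on the work surface. World frame = base frame: x ahead of the robot, y to its left, z up, the work surface at z = 0. Lengths are in m, angles in degrees, forces in N, time in s.
With the tool pointing down it reaches from about 0.375 to 0.9 m from the base axis. Payload 3.1 kg.
Tool frame: the origin (TCP) lies at the very end of the fingers, on their centre line; the grasp point (between the pads) lies 19 mm behind it (bot.tcp_to_grasp is the distance from the TCP to the grasp point, in m); z points along the fingers, y is the line along which they close (so a half turn about z gives the same grasp; the last joint's range is limited). The gripper opens to 87 mm and grips with 3 to 60 N. Pads are 19 mm wide; open, the fingers measure 117 mm over their backs; the gripper's body (75 mm by 190 mm) begins 51 mm behind the grasp point.
Start: joints at [-76.461, 30.224, 82.088, -0, 67.689, -10.227], TCP at [0.252, -0.572, 0.223] pointing down, gripper open.
Joint ranges: [-176.69, 176.69], [-43.24, 126.21], [12.49, 139.97], [-82, 262], [0, 151.66], [-163.58, 163.58]. Speed limits (degrees/s): [159.86, 159.86, 180, 180, 180, 180].

## Interface

Orientations are given as a 3x3 rotation matrix whose columns are the frame's x, y, z axes.
In Python, from rig import telemetry, capture, camera_info, job, bot gives the robot as it stands. The module is installed in compiled form; this text tells all that it offers.
- The arm moves only by the tool carry_out, never from a script. Its argument "deltas" is a list that holds one entry, the list of rows, each a list of 7 numbers: the shift along the tool's x, y, z scaled (see below), then the turn, a rotation vector about the tool's x, y, z scaled (see below), then the closure, from -1 (fully open) to 1 (shut). In form: [[[dx, dy, dz, ax, ay, az, claw], ...]]. A call has exactly 10 rows; each row is the pose to reach, as a shift and turn from the pose commanded when the call began, along the tool's axes at that moment, turning the shorter way round; what a row does not reach only later rows make up. The controller multiplies each number of a shift by 15 cm and each number of a turn by 360 degrees. A row lasts 1/12 s, in which the tool goes at most 41.7 mm and 7.16 degrees, less where a joint would pass 70% of its speed; a pose out of reach is approached as far as the arm can. A call with a number of a shift or a turn outside -1 to 1 is refused whole. A call with a gripper value outside its range is refused whole. The fingers move at their own pace and stop on an object; the grip force is fixed at half the most. Time passes only in rows, so rows that repeat a pose let the fingers close, or fill a call up. It gives the time, the measured TCP pose, the force, the opening and the grip force at its end, in the units of the state.
- telemetry.read_state(): the state, without advancing time (a new reading comes with each control period).
- capture(name): name is "scene" or "top" or "wrist"; returns the picture (420x560x3 uint8, red, green, blue); there is no depth.
- camera_info(name): a dict with "mtx" (3x3 intrinsics, pixels), "k1" (the pictures are not rectified: a ray, as slopes to the right and down, at radius r is drawn at 1 + k1 r^2 times it, then the intrinsics apply), "cam_to_world" (4x4, takes a point from camera to world coordinates); the wrist camera has in their place "T_tool_cam" (4x4, takes a point from camera to tool coordinates, whose origin is the TCP and whose axes are the flange's). Camera axes: x right, y down, z forward; pixel columns grow to the right and rows downward; lengths in m; the calibration is good to about 2 mm. A picture is of the moment at which its call begins: read the wrist's pose just before it. camera_info takes no time and is no camera call.
- job.hand_in(): hands the job in; it is judged then, once.
The state is a dict: "time_s": time; "joint_positions": joint angles; "qvel": joint speeds; "tau": joint torques, N m; "position": TCP position; "tcp_rot": TCP orientation; "force": force on the tool from outside, world axes, zero at the start; "moment": the same for the moment, N m; "opening": opening from 0.0 (shut) to 1.0 (fully open); "grasp_force": force on a finger pad.
Only numpy, scipy, OpenCV 4.12 (cv2) and the standard library are available. Lean on these libraries where they do the work, as an engineer would, in place of code of your own. Each camera call takes 0.05 s, during which the arm holds its last target. There are 200 camera calls.

## Working session

There is one attempt and no reset: what is moved stays moved. The work goes in short steps, Python scripts to look and compute and a tool call to move; the robot and the scene stay as the last step left them, time stands still between calls to the robot, and variables do not carry over. Pictures are saved under pics/ and viewed, at most 11 in all, crops included, and the job is handed in when it is done.

Besides the shell and the picture viewer there is one more tool, called as a command line: name --argument value ..., lists and objects as JSON in quotes. carry_out: Moves the arm, as the interface text tells. Its arguments: {"type":"object","properties":{"deltas":{"type":"array","items":{"type":"array","items":{"type":"array","items":{"type":"number"}}}}},"required":["deltas"]}

```bash
mkdir -p pics; python3 - <<'E'
from rig import telemetry, capture, camera_info
import cv2,numpy as np
for n in ("scene","top"):
    im=capture(n); np.save(f'pics/{n}.npy',im); cv2.imwrite(f'pics/{n}0.png',im[:,:,::-1])
    c=camera_info(n); print(n,c)
print(camera_info("wrist"));s=telemetry.read_state();print(s)
E
```

```text
scene {'mtx': array([[540.89966025,   0.        , 274.89223521],
       [  0.        , 540.89966025, 208.70369943],
       [  0.        ,   0.        ,   1.        ]]), 'k1': 0.07592455356865668, 'cam_to_world': array([[ 0.97044178, -0.21533294,  0.10897006,  0.36708115],
       [-0.24116375, -0.84824287,  0.47151255, -0.74268962],
       [-0.00909911, -0.48385511, -0.87510082,  1.44926155],
       [ 0.        ,  0.        ,  0.        ,  1.        ]])}
top {'mtx': array([[446.30038384,   0.        , 274.28418157],
       [  0.        , 446.30038384, 211.25323939],
       [  0.        ,   0.        ,   1.        ]]), 'k1': -0.11715584941764934, 'cam_to_world': array([[ 1.60523721e-02, -9.98725319e-01,  4.78545524e-02,
         4.89548349e-01],
       [-9.99870779e-01, -1.60753344e-02, -9.49900294e-05,
        -5.21225568e-02],
       [ 8.64146883e-04, -4.78468438e-02, -9.98854310e-01,
         1.14192396e+00],
       [ 0.00000000e+00,  0.00000000e+00,  0.00000000e+00,
         1.00000000e+00]])}
{'mtx': array([[307.94940933,   0.        , 272.94930328],
       [  0.        , 307.9494
[... 556 characters left out ...]
348655e-03,
        6.76905830e+01, -1.02274641e+01]), 'qvel': array([-0.10196401, -0.04216536, -0.23772785, -0.12160753, -0.02231889,
       -0.02579492]), 'tau': array([ 6.38766505e-05, -4.40985382e+01, -1.77150679e+01,  6.34062756e-02,
        5.34140377e-02, -5.24485245e-05]), 'position': array([ 0.25173408, -0.57135616,  0.22167368]), 'tcp_rot': array([[ 9.15194276e-01,  4.03012644e-01, -4.95529611e-04],
       [ 4.03012832e-01, -9.15192382e-01,  1.88736164e-03],
       [ 3.07125678e-04, -1.92700736e-03, -9.99998096e-01]]), 'force': array([-0.81357463, -0.9932201 , -0.07610946]), 'moment': array([ 0.04908854,  0.00387174, -0.07100675]), 'grasp_force': 0.0, 'opening': 0.9980657772369999}
```

View pics/scene0.png

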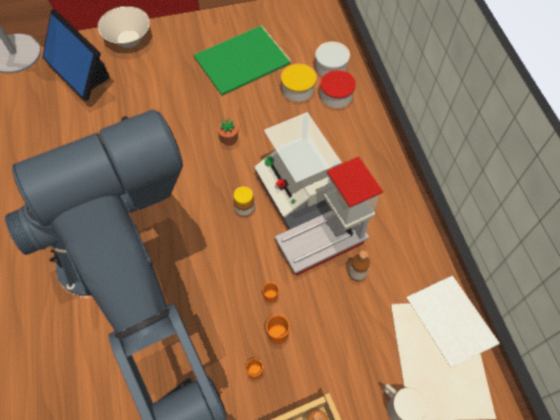

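View pics/top0.png

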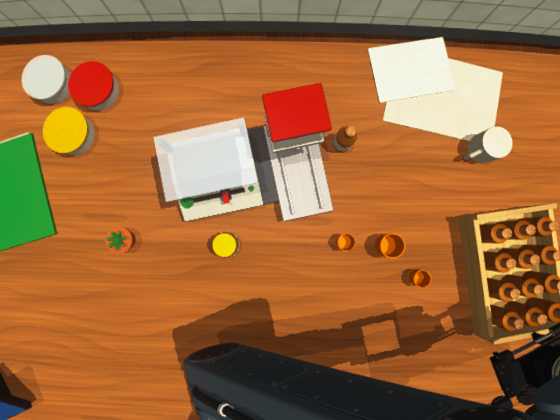

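The top view shows three orange cups, at (345,242), (391,246) and (420,278). The large disc is at (187,203), the small one at (251,188) and the red grip at (226,197). Next I measure them and make a close crop of the candidates.

```bash
cat > h.py <<'E'
import numpy as np,cv2
from rig import camera_info,telemetry,capture
def cam(n,st=None):
    c=camera_info(n); K=c['mtx'];k=c['k1']
    if n=='wrist':
        T=np.eye(4);T[:3,:3]=st['tcp_rot'];T[:3,3]=st['position'];T=T@c['T_tool_cam']
    else: T=c['cam_to_world']
    return K,k,T
def ray(C,p):
    K,k,T=C; d=np.array([(p[0]-K[0,2])/K[0,0],(p[1]-K[1,2])/K[1,1]]); u=d.copy()
    for _ in range(20): u=d/(1+k*(u@u))
    return T[:3,3],T[:3,:3]@np.array([u[0],u[1],1])
def onz(C,p,z):
    o,d=ray(C,p); return o+d*(z-o[2])/d[2]
def tri(C1,p1,C2,p2):
    o1,d1=ray(C1,p1);o2,d2=ray(C2,p2)
    s=np.linalg.lstsq(np.c_[d1,-d2],o2-o1,rcond=None)[0]
    a=o1+s[0]*d1;b=o2+s[1]*d2; return (a+b)/2,np.linalg.norm(a-b)*1e3
def proj(C,P):
    K,k,T=C; q=np.linalg.inv(T)@np.r_[P,1]; u=q[:2]/q[2]; u=u*(1+k*(u@u)); return K[:2,:2]@u+K[:2,2]
def blobs(im,lo,hi,box,amin=12):
    hsv=cv2.cvtColor(im,cv2.COLOR_RGB2HSV); m=cv2.inRange(hsv,lo,hi); w=np.zeros_like(m); x0,y0,x1,y1=box; w[y0:y1,x0:x1]=m[y0:y1,x0:x1]
    n,l,s,c=cv2.connectedComponentsWithStats(w)
    return [(c[i].round(1).tolist(),s[i].tolist()) for i in range(1,n) if s[i][4]>=amin],w
E
python3 - <<'E'
from h import *
t=np.load('pics/top.npy');s=np.load('pics/scene.npy')
for n,im,bx in(('top',t,(150,110,270,225)),('scene',s,(250,140,310,215))):
    print(n,'green',blobs(im,(40,90,40),(80,255,255),bx,4)[0]); print(n,'red',[b for b in blobs(im,(0,170,80),(4,255,255),bx,4)[0]],[b for b in blobs(im,(174,170,80),(180,255,255),bx,4)[0]])
print('cup top',blobs(t,(6,190,150),(14,255,255),(320,225,440,295))[0]);print('cup sc',blobs(s,(6,190,150),(14,255,255),(235,280,300,385))[0])
a=cv2.resize(t[75:295,150:440],None,fx=2.75,fy=2.7,interpolation=cv2.INTER_CUBIC)
cv2.imwrite('pics/crop1.png',a[:,:,::-1])
b=cv2.resize(s[110:390,225:385],None,fx=2.1,fy=2.1,interpolation=cv2.INTER_CUBIC)
cv2.imwrite('pics/crop2.png',b[:,:,::-1])
E
```

```text
top green [([250.9, 188.0], [248, 186, 6, 5, 22]), ([186.8, 202.3], [181, 198, 13, 10, 107])]
top red [([267.9, 116.7], [265, 110, 5, 19, 52]), ([225.3, 196.5], [222, 191, 7, 12, 68])] []
scene green [([268.9, 161.1], [265, 157, 8, 9, 57]), ([292.7, 201.0], [292, 200, 3, 3, 7])]
scene red [([280.9, 182.8], [277, 179, 9, 9, 53])] []
cup top [([379.0, 260.6], [320, 225, 120, 70, 7117])]
cup sc [([270.2, 290.1], [262, 282, 17, 19, 183]), ([277.3, 325.9], [265, 315, 25, 25, 333]), ([253.9, 367.5], [246, 358, 17, 22, 214])]
```

View pics/crop1.png

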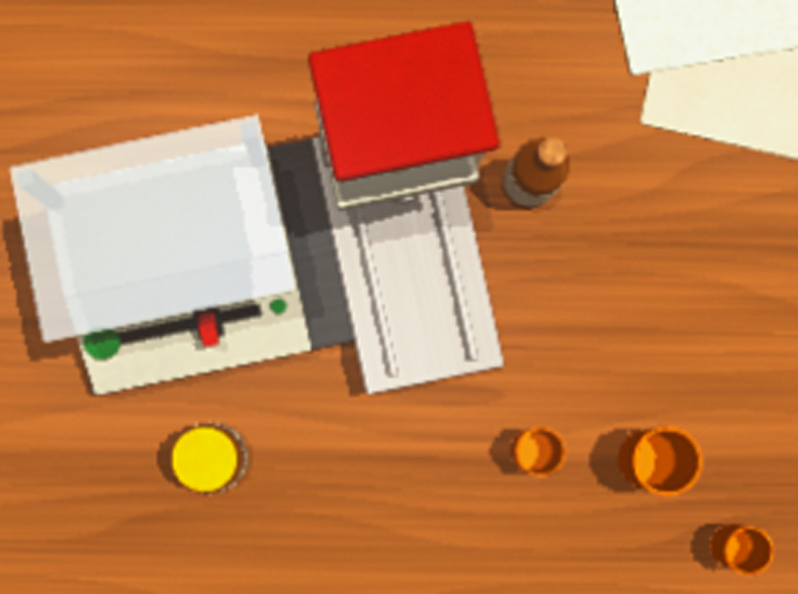

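View pics/crop2.png

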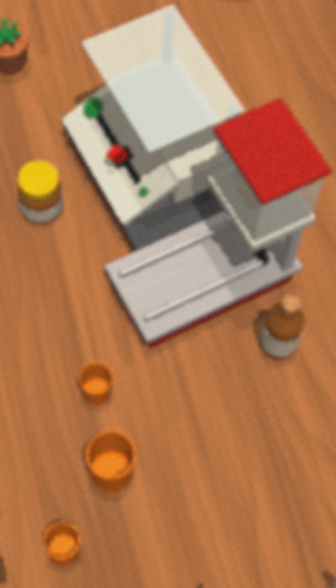

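The crop shows three cups. The middle one, rim at top pixel (392,246), is about 25 px across, roughly 60 mm. The other two, at (346,242) and (421,278), are about 17 px and so too small. The large disc is at the dispenser's left (crop 102,344), and the rail ends are at crop (391,376) and (473,359).

```bash
python3 - <<'E'
from h import *
np.set_printoptions(precision=4,suppress=True)
T=cam('top');S=cam('scene')
c=lambda x,y:(150+x/2.75-.3,75+y/2.7-.3)
L,e1=tri(T,(186.8,202.3),S,(268.9,161.1));M,e2=tri(T,(250.9,188),S,(292.7,201));G,e3=tri(T,(225.3,196.5),S,(280.9,182.8))
print('large',L,e1,'small',M,e2,'dist(156)',np.linalg.norm(L-M),'grip',G,e3)
u=(L-M)[:2];print('yaw discs',np.degrees(np.arctan2(-u[0],u[1])))
f1=onz(T,c(391,376),.066);f2=onz(T,c(473,359),.066);b1=onz(T,c(362,222),.066);b2=onz(T,c(436,196),.066)
print('rails',f1,f2,'gap(72)',np.linalg.norm(f1-f2),'dir',[np.degrees(np.arctan2(*(b-f)[1::-1])) for b,f in((b1,f1),(b2,f2))])
d1=onz(T,c(367,393),.052);d2=onz(T,c(502,365),.052);print('deck front',d1,d2,np.linalg.norm(d1-d2))
R=onz(T,c(666.5,460.5),.075);r1=onz(T,c(632,460),.075);r2=onz(T,c(701,460),.075);print('cup',R,np.linalg.norm(r1-r2))
k,e=tri(T,c(666.5,460.5),S,(225+110/2.1,110+453/2.1));print('cup tri rim',k,e)
for nm,p,z in(('jam',(205,459),.082),('honey',(551,152),.14),('s1',(540,452),.05),('s2',(748,550),.05)): print(nm,onz(T,c(*p),z))
E
```

```text
large [0.5586 0.1565 0.0854] 0.8827746304841196 small [0.5939 0.0044 0.0851] 1.4060135848719895 dist(156) 0.15617101435389658 grip [0.5724 0.0629 0.102 ] 0.6513819859730408
yaw discs 13.077946251553847
rails [ 0.5352 -0.0948  0.066 ] [ 0.5516 -0.1667  0.066 ] gap(72) 0.07376731022932534 dir [np.float64(11.255519128486863), np.float64(13.110824320756569)]
deck front [ 0.5201 -0.0742  0.052 ] [ 0.5474 -0.1942  0.052 ] 0.123007532268433
cup [ 0.4633 -0.337   0.075 ] 0.06143809948398993
cup tri rim [ 0.4623 -0.338   0.0705] 1.8181140905569757
jam [0.4589 0.0653 0.082 ]
honey [ 0.7238 -0.2223  0.14  ]
s1 [ 0.469  -0.2293  0.05  ]
s2 [ 0.3816 -0.4192  0.05  ]
```

```bash
cat >> h.py <<'E'
from scipy.spatial.transform import Rotation as Ro
np.set_printoptions(precision=4,suppress=True)
a=np.radians(13); ex=np.array([np.cos(a),np.sin(a),0]); ey=np.array([-np.sin(a),np.cos(a),0]); ez=np.array([0,0,1.])
mid=np.array([.5763,.0805,.0853]); nn=np.cos(np.pi/6)*ez-.5*ex
lane=np.array([.5775,-.1229,.052]); home=lane+.115*ex; cup=np.array([.463,-.3373,0])
def rot(y,z): return np.c_[np.cross(y,z),y,z]
Rg=rot(ey,-nn)
def go(P,R):
    s=telemetry.read_state(); R0=s['tcp_rot']
    d=R0.T@(np.asarray(P)-s['position'])/.15; r=np.degrees(Ro.from_matrix(R0.T@R).as_rotvec())/360
    print('t',round(s['time_s'],2),'pos',s['position'],'F',s['force'],'shift',d.round(3),'turn',r.round(3),'rows',round(max(np.linalg.norm(d)*150/41.7,np.linalg.norm(r)*360/7.16),1))
E
python3 - <<'E'
from h import *
T=cam('top')
v=onz(T,(150+170/2.75,75+314/2.7),.217); print('visor edge rel grip x',(v-mid)@ex, 'y',(v-mid)@ey)
S=mid-.016*ey
print('appr',S+.12*nn,'grasp',S+.009*nn)
go([.40,-.35,.26],Rg); go(S+.12*nn,Rg); print(telemetry.read_state()['joint_positions'])
E
```

```text
visor edge rel grip x -0.0032398353752805384 y -0.0011611100860792777
appr [0.5214 0.0514 0.1892] grasp [0.5755 0.0639 0.0931]
t 0.1 pos [ 0.2517 -0.5714  0.2217] F [-0.8136 -0.9932 -0.0761] shift [ 1.499 -0.953 -0.253] turn [-0.122 -0.012 -0.455] rows 23.7
t 0.1 pos [ 0.2517 -0.5714  0.2217] F [-0.8136 -0.9932 -0.0761] shift [ 3.319 -3.075  0.223] turn [-0.122 -0.012 -0.455] rows 23.7
[-76.4617  30.2744  82.1468  -0.0025  67.6906 -10.2275]
```

carry_out --deltas '[[[0.9, -0.9, -0.25, 0, 0, -0.2, -1], [0.9, -0.9, -0.25, 0, 0, -0.2, -1], [0.9, -0.9, -0.25, 0, 0, -0.2, -1], [0.9, -0.9, -0.25, 0, 0, -0.2, -1], [0.9, -0.9, -0.25, 0, 0, -0.2, -1], [0.9, -0.9, -0.25, 0, 0, -0.2, -1], [0.9, -0.9, -0.25, 0, 0, -0.2, -1], [0.9, -0.9, -0.25, 0, 0, -0.2, -1], [0.9, -0.9, -0.25, 0, 0, -0.2, -1], [0.9, -0.9, -0.25, 0, 0, -0.2, -1]]]'

```text
time_s: 0.93
position: [0.321, -0.3935, 0.2598]
tcp_rot: [[-0.1, 0.995, -0.0], [0.995, 0.1, 0.001], [0.001, -0.0, -1.0]]
force: [-0.5, 0.1, -0.2]
opening: 1.001
grasp_force: 0.0
```

```bash
python3 - <<'E'
from h import *
S=mid-.016*ey
go([.43,-.2,.24],Rg); go(S+.12*nn,Rg); print(telemetry.read_state()['joint_positions'])
E
```

```text
t 0.93 pos [ 0.321  -0.3935  0.2598] F [-0.4723  0.1022 -0.2178] shift [1.211 0.853 0.133] turn [-0.07  -0.062 -0.263] rows 14.1
t 0.93 pos [ 0.321  -0.3935  0.2598] F [-0.4723  0.1022 -0.2178] shift [2.817 1.627 0.472] turn [-0.07  -0.062 -0.263] rows 14.1
[-63.4191  18.5299  96.0081  -0.0002  65.5063 -69.1835]
```

carry_out --deltas '[[[1.0, 0.75, 0.1, -0.05, -0.04, -0.18, -1], [1.0, 0.75, 0.1, -0.05, -0.04, -0.18, -1], [1.0, 0.75, 0.1, -0.05, -0.04, -0.18, -1], [1.0, 0.75, 0.1, -0.05, -0.04, -0.18, -1], [1.0, 0.75, 0.1, -0.05, -0.04, -0.18, -1], [1.0, 0.75, 0.1, -0.05, -0.04, -0.18, -1], [1.0, 0.75, 0.1, -0.05, -0.04, -0.18, -1], [1.0, 0.75, 0.1, -0.05, -0.04, -0.18, -1], [1.0, 0.75, 0.1, -0.05, -0.04, -0.18, -1], [1.0, 0.75, 0.1, -0.05, -0.04, -0.18, -1]]]'

```text
time_s: 1.77
position: [0.4187, -0.2334, 0.2449]
tcp_rot: [[-0.879, 0.297, 0.373], [0.319, 0.948, -0.002], [-0.354, 0.118, -0.928]]
force: [0.1, 0.4, 0.9]
opening: 0.999
grasp_force: 0.0
```

```bash
python3 - <<'E'
from h import *
S=mid-.016*ey
go([.47,-.09,.22],Rg); go(S+.12*nn,Rg); print(telemetry.read_state()['joint_positions'])
E
```

```text
t 1.77 pos [ 0.4187 -0.2334  0.2449] F [0.0782 0.3833 0.8653] shift [0.064 0.988 0.28 ] turn [-0.02  -0.02  -0.084] rows 4.5
t 1.77 pos [ 0.4187 -0.2334  0.2449] F [0.0782 0.3833 0.8653] shift [0.136 1.959 0.596] turn [-0.02  -0.02  -0.084] rows 7.4
[ -54.1985   11.4663  114.4428   25.8225   43.7831 -142.7474]
```

carry_out --deltas '[[[0.06, 0.4, 0.15, 0, 0, 0, -1], [0.06, 0.8, 0.25, 0, 0, -0.02, -1], [0.06, 0.99, 0.28, -0.02, -0.02, -0.084, -1], [0.06, 0.99, 0.28, -0.02, -0.02, -0.084, -1], [0.06, 0.99, 0.28, -0.02, -0.02, -0.084, -1], [0.06, 0.99, 0.28, -0.02, -0.02, -0.084, -1], [0.06, 0.99, 0.28, -0.02, -0.02, -0.084, -1], [0.06, 0.99, 0.28, -0.02, -0.02, -0.084, -1], [0.06, 0.99, 0.28, -0.02, -0.02, -0.084, -1], [0.06, 0.99, 0.28, -0.02, -0.02, -0.084, -1]]]'

```text
time_s: 2.6
position: [0.4845, -0.0783, 0.2389]
tcp_rot: [[-0.867, -0.199, 0.456], [-0.176, 0.98, 0.091], [-0.465, -0.002, -0.885]]
force: [0.3, -0.0, -0.1]
opening: 1.001
grasp_force: 0.0
```

```bash
python3 - <<'E'
from h import *
S=mid-.016*ey
go(S+.12*nn,Rg); print(telemetry.read_state()['joint_positions'])
E
```

```text
t 2.6 pos [ 0.4845 -0.0783  0.2389] F [ 0.2662 -0.0215 -0.0573] shift [-0.212  0.799  0.484] turn [-0.002 -0.006 -0.004] rows 3.4
[ -34.9866   11.6961  118.6916   35.8052   35.0628 -163.5296]
```

carry_out --deltas '[[[-0.1, 0.3, 0.0, 0, 0, 0.01, -1], [-0.2, 0.6, 0.2, 0, 0, 0.01, -1], [-0.21, 0.8, 0.48, 0, -0.006, 0, -1], [-0.21, 0.8, 0.48, -0.002, -0.006, -0.004, -1], [-0.21, 0.8, 0.48, -0.002, -0.006, -0.004, -1], [-0.21, 0.8, 0.48, -0.002, -0.006, -0.004, -1], [-0.21, 0.8, 0.48, -0.002, -0.006, -0.004, -1], [-0.21, 0.8, 0.48, -0.002, -0.006, -0.004, -1], [-0.21, 0.8, 0.48, -0.002, -0.006, -0.004, -1], [-0.21, 0.8, 0.48, -0.002, -0.006, -0.004, -1]]]'

```text
time_s: 3.43
position: [0.5218, 0.0504, 0.191]
tcp_rot: [[-0.843, -0.225, 0.488], [-0.197, 0.974, 0.109], [-0.5, -0.004, -0.866]]
force: [-0.7, -0.7, -0.7]
opening: 0.997
grasp_force: 0.0
```

```bash
python3 - <<'E'
from h import *
S=mid-.016*ey
go(S+.12*nn,Rg); st=telemetry.read_state();print(st['joint_positions'])
im=capture('wrist');C=cam('wrist',st);cv2.imwrite('pics/w1.png',im[:,:,::-1])
for b in blobs(im,(40,90,40),(80,255,255),(0,0,560,420),30)[0]: print('g',b)
for b in blobs(im,(0,170,80),(4,255,255),(0,0,560,420),60)[0]: print('r',b)
for nm,p in(('L',mid+.078*ey),('S',mid-.078*ey),('gtop',S+.034*nn)): print(nm,proj(C,p))
E
```

```text
t 3.43 pos [0.5218 0.0504 0.191 ] F [-0.6899 -0.6853 -0.7271] shift [0.006 0.007 0.01 ] turn [-0.001  0.     0.   ] rows 0.0
[ -14.679    19.1898  121.0484   47.2275   18.1781 -160.2965]
g ([372.3, 207.6], [355, 193, 34, 31, 784])
g ([208.7, 206.9], [203, 201, 13, 13, 127])
g ([555.4, 263.6], [548, 254, 12, 19, 120])
r ([212.2, 121.3], [20, 82, 364, 61, 4841])
r ([273.6, 213.4], [265, 198, 18, 31, 487])
L [372.4033 203.368 ]
S [209.736  202.7872]
gtop [274.4485 213.7187]
```

View pics/w1.png

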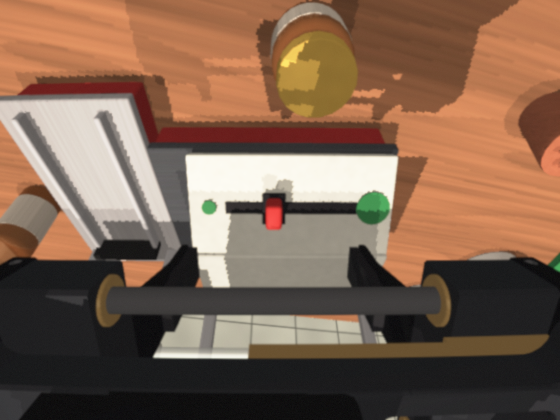

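The wrist view agrees with the model within 1–4 px: grip at (274,213), large disc at (372,208). The path down to the grip is clear, so I descend along the panel normal.

carry_out --deltas '[[[0.0, 0.005, 0.12, 0, 0, 0, -1], [0.0, 0.005, 0.24, 0, 0, 0, -1], [0.0, 0.005, 0.36, 0, 0, 0, -1], [0.0, 0.005, 0.48, 0, 0, 0, -1], [0.0, 0.005, 0.58, 0, 0, 0, -1], [0.0, 0.005, 0.66, 0, 0, 0, -1], [0.0, 0.005, 0.71, 0, 0, 0, -1], [0.0, 0.005, 0.74, 0, 0, 0, -1], [0.0, 0.005, 0.74, 0, 0, 0, -1], [0.0, 0.005, 0.74, 0, 0, 0, -1]]]'

```text
time_s: 4.32
position: [0.5862, 0.0707, 0.1105]
tcp_rot: [[-0.861, -0.219, 0.458], [-0.198, 0.976, 0.095], [-0.468, -0.009, -0.884]]
force: [-0.4, -0.0, -0.5]
opening: 1.002
grasp_force: 0.0
```

```bash
python3 - <<'E'
from h import *
S=mid-.016*ey
go(S+.01*nn,Rg); st=telemetry.read_state();print(st['joint_positions'])
E
```

```text
t 4.32 pos [0.5862 0.0707 0.1105] F [-0.3835 -0.0342 -0.4728] shift [ 0.125 -0.028  0.059] turn [-0.002 -0.006 -0.   ] rows 0.5
[  -8.9922   32.4033  114.3822   54.5475   11.7091 -163.5188]
```

The last joint sits at its range limit with the 30° tilt, so I'll use a 24° tilt, which still clears the visor by about 20 mm.

```bash
cat >> h.py <<'E'
def tilt(d): 
    b=np.radians(d); return rot(ey,np.sin(b)*ex-np.cos(b)*ez)
R24=tilt(24); tt=np.cos(np.pi/6)*ex+.5*ez; mid=mid+.0015*tt
def gt(y,out=.028): return mid+y*ey+out*nn+.019*R24[:,2]
E
python3 - <<'E'
from h import *
go(gt(-.016),R24); go(gt(-.016,.045),R24)
E
```

```text
t 4.32 pos [0.5862 0.0707 0.1105] F [-0.3835 -0.0342 -0.4728] shift [ 0.128 -0.028  0.065] turn [-0.002  0.011 -0.   ] rows 0.6
t 4.32 pos [0.5862 0.0707 0.1105] F [-0.3835 -0.0342 -0.4728] shift [ 0.132 -0.029 -0.048] turn [-0.002  0.011 -0.   ] rows 0.6
```

carry_out --deltas '[[[0, 0, -0.1, 0, 0.011, 0, -1], [0.13, -0.03, -0.05, 0, 0.011, 0, -1], [0.13, -0.03, -0.05, -0.002, 0.011, 0, -1], [0.13, -0.03, -0.05, -0.002, 0.011, 0, -1], [0.13, -0.03, -0.05, -0.002, 0.011, 0, -1], [0.13, -0.03, -0.05, -0.002, 0.011, 0, -1], [0.13, -0.03, -0.05, -0.002, 0.011, 0, -1], [0.13, -0.03, -0.05, -0.002, 0.011, 0, -1], [0.13, -0.03, -0.05, -0.002, 0.011, 0, -1], [0.13, -0.03, -0.05, -0.002, 0.011, 0, -1]]]'

```text
time_s: 5.15
position: [0.5673, 0.0619, 0.1079]
tcp_rot: [[-0.891, -0.225, 0.395], [-0.204, 0.974, 0.093], [-0.406, 0.002, -0.914]]
force: [0.7, 0.1, 1.2]
opening: 1.001
grasp_force: 0.0
```

```bash
python3 - <<'E'
from h import *
go(gt(-.016),R24); st=telemetry.read_state();print(st['joint_positions'],st['tcp_rot'])
E
```

```text
t 5.15 pos [0.5673 0.0619 0.1079] F [0.6895 0.0695 1.2473] shift [-0.008  0.     0.113] turn [ 0. -0. -0.] rows 0.4
[ -10.0644   31.5791  114.2003   38.0195   15.1368 -148.246 ] [[-0.8907 -0.2247  0.3951]
 [-0.2045  0.9744  0.0932]
 [-0.406   0.0022 -0.9139]]
```

carry_out --deltas '[[[-0.01, 0, 0.04, 0, 0, 0, -1], [-0.01, 0, 0.08, 0, 0, 0, -1], [-0.01, 0, 0.11, 0, 0, 0, -1], [-0.01, 0, 0.11, 0, 0, 0, -1], [-0.01, 0, 0.11, 0, 0, 0, 1], [-0.01, 0, 0.11, 0, 0, 0, 1], [-0.01, 0, 0.11, 0, 0, 0, 1], [-0.01, 0, 0.11, 0, 0, 0, 1], [-0.01, 0, 0.11, 0, 0, 0, 1], [-0.01, 0, 0.11, 0, 0, 0, 1]]]'

```text
time_s: 5.98
position: [0.5751, 0.0637, 0.0936]
tcp_rot: [[-0.891, -0.225, 0.395], [-0.204, 0.974, 0.093], [-0.406, 0.002, -0.914]]
force: [0.3, 0.5, 0.8]
opening: 0.63
grasp_force: 0.0
```

```bash
python3 - <<'E'
from h import *
go(gt(.05),R24); st=telemetry.read_state();print(st['joint_positions'],st['opening'],st['grasp_force'], (st['position']-mid)@ey)
E
```

```text
t 5.98 pos [0.5751 0.0637 0.0936] F [0.3313 0.509  0.7967] shift [0.003 0.441 0.005] turn [ 0. -0. -0.] rows 1.6
[  -9.6647   33.6286  113.5588   41.1914   13.8959 -151.1703] 0.6302621636321177 0.0 -0.01614734410067214
```

Fingers are still closing, so I hold.

carry_out --deltas '[[[0, 0, 0, 0, 0, 0, 1], [0, 0, 0, 0, 0, 0, 1], [0, 0, 0, 0, 0, 0, 1], [0, 0, 0, 0, 0, 0, 1], [0, 0, 0, 0, 0, 0, 1], [0, 0, 0, 0, 0, 0, 1], [0, 0, 0, 0, 0, 0, 1], [0, 0, 0, 0, 0, 0, 1], [0, 0, 0, 0, 0, 0, 1], [0, 0, 0, 0, 0, 0, 1]]]'

```text
time_s: 6.82
position: [0.5752, 0.0634, 0.0936]
tcp_rot: [[-0.891, -0.224, 0.396], [-0.204, 0.975, 0.093], [-0.406, 0.002, -0.914]]
force: [-0.3, -1.8, 1.4]
opening: 0.159
grasp_force: 31.1
```

The opening of 13.8 mm matches the 14 mm fin. Now I slide it left.

carry_out --deltas '[[[0, 0.05, 0, 0, 0, 0, 1], [0, 0.1, 0, 0, 0, 0, 1], [0, 0.15, 0, 0, 0, 0, 1], [0, 0.2, 0, 0, 0, 0, 1], [0, 0.25, 0, 0, 0, 0, 1], [0, 0.3, 0, 0, 0, 0, 1], [0, 0.35, 0, 0, 0, 0, 1], [0, 0.39, 0, 0, 0, 0, 1], [0, 0.42, 0, 0, 0, 0, 1], [0, 0.43, 0, 0, 0, 0, 1]]]'

```text
time_s: 7.65
position: [0.5607, 0.1274, 0.0936]
tcp_rot: [[-0.89, -0.225, 0.395], [-0.205, 0.974, 0.093], [-0.406, 0.002, -0.914]]
force: [0.7, -2.0, -0.5]
opening: 0.158
grasp_force: 31.1
```

```bash
python3 - <<'E'
from h import *
go(gt(.05),R24); st=telemetry.read_state();print(st['joint_positions'],st['opening'],st['grasp_force'], (st['position']-mid)@ey,st['force']@ey)
E
```

```text
t 7.65 pos [0.5607 0.1274 0.0936] F [ 0.6797 -1.9932 -0.4724] shift [0.004 0.006 0.003] turn [ 0. -0. -0.] rows 0.0
[  -1.5898   33.457   114.247    33.7408   10.8288 -136.6263] 0.15767189790507768 31.089039155485807 0.049173704680723 -2.0950698919474395
```

carry_out --deltas '[[[0, 0.005, 0, 0, 0, 0, 1], [0, 0.01, 0, 0, 0, 0, 1], [0, 0.015, 0, 0, 0, 0, 1], [0, 0.02, 0, 0, 0, 0, 1], [0, 0.023, 0, 0, 0, 0, 1], [0, 0.027, 0, 0, 0, 0, 1], [0, 0.027, 0, 0, 0, 0, 1], [0, 0.027, 0, 0, 0, 0, 1], [0, 0.027, 0, 0, 0, 0, 1], [0, 0.027, 0, 0, 0, 0, 1]]]'

```text
time_s: 8.48
position: [0.5607, 0.1277, 0.0936]
tcp_rot: [[-0.89, -0.221, 0.398], [-0.203, 0.975, 0.089], [-0.408, -0.001, -0.913]]
force: [0.2, -12.7, -1.3]
opening: 0.159
grasp_force: 31.0
```

```bash
python3 - <<'E'
from h import *
st=telemetry.read_state();print(st['opening'],st['grasp_force'], (st['position']-mid)@ey,st['force']@ey)
E
```

```text
0.15862813093291397 31.030194048798876 0.04951592133531139 -12.41689256181843
```

The force rose to 12 N at +49.5 mm, so the grip is at the end stop. I open and retract.

carry_out --deltas '[[[0, 0.02, 0, 0, 0, 0, -0.5], [0, 0.01, 0, 0, 0, 0, -0.5], [0, 0.01, 0, 0, 0, 0, -0.5], [0, 0.01, 0, 0, 0, 0, -0.5], [0, 0.01, 0, 0, 0, 0, -0.5], [0, 0.01, -0.1, 0, 0, 0, -0.5], [0, 0.01, -0.25, 0, 0, 0, -0.5], [0, 0.01, -0.4, 0, 0, 0, -0.5], [0, 0.01, -0.6, 0, 0, 0, -0.5], [0, 0.01, -0.8, 0, 0, 0, -0.5]]]'

```text
time_s: 9.32
position: [0.5106, 0.1212, 0.2036]
tcp_rot: [[-0.892, -0.226, 0.393], [-0.205, 0.974, 0.093], [-0.404, 0.003, -0.915]]
force: [-0.3, -0.2, 0.1]
opening: 0.735
grasp_force: 0.0
```

```bash
python3 - <<'E'
from h import *
st=telemetry.read_state();print(st['joint_positions'],st['force'])
im=capture('wrist');C=cam('wrist',st);cv2.imwrite('pics/w2.png',im[:,:,::-1])
for b in blobs(im,(40,90,40),(80,255,255),(0,0,560,420),30)[0]: print('g',b)
for b in blobs(im,(0,170,80),(4,255,255),(0,0,560,420),60)[0]: print('r',b)
for nm,p in(('L',mid+.078*ey),('S',mid-.078*ey),('gtop',mid+.05*ey+.034*nn)): print(nm,proj(C,p))
E
```

```text
[  -2.7106   17.6724  115.5416   15.592    24.6168 -118.6403] [-0.2952 -0.2364  0.0711]
g ([504.0, 154.9], [479, 134, 56, 46, 1361])
g ([295.7, 208.0], [279, 193, 33, 31, 751])
g ([137.2, 207.9], [131, 202, 13, 13, 122])
g ([547.9, 243.4], [524, 205, 36, 68, 1198])
r ([154.2, 130.9], [0, 94, 311, 53, 3335])
r ([267.1, 212.2], [259, 199, 17, 27, 427])
L [296.3039 205.3725]
S [139.3635 205.5771]
gtop [267.4666 211.9736]
```

View pics/w2.png

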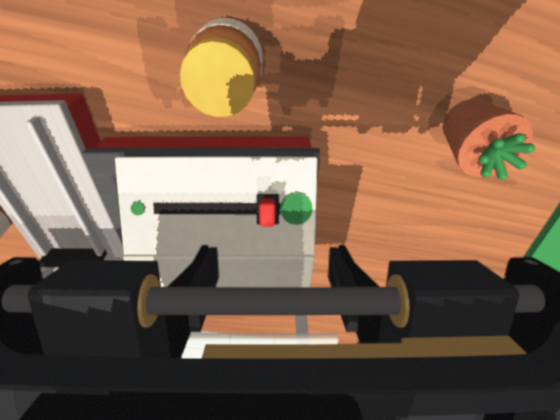

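The grip at (267,212) sits against the large disc at (296,208), matching +50 mm. Now the cup.

```bash
cat >> h.py <<'E'
def Rv(h): h=np.radians(h); x=np.array([np.cos(h),np.sin(h),0]); return np.c_[x,np.cross(-ez,x),-ez]
E
python3 - <<'E'
from h import *
go([.46,-.02,.21],Rv(190)); go([.46,-.16,.21],Rv(180))
E
```

```text
t 9.37 pos [0.5109 0.1213 0.2085] F [-0.6181  0.2591  1.9971] shift [ 0.491 -0.841 -0.233] turn [0.002 0.067 0.008] rows 3.6
t 9.37 pos [0.5109 0.1213 0.2085] F [-0.6181  0.2591  1.9971] shift [ 0.683 -1.75  -0.32 ] turn [0.008 0.067 0.036] rows 6.9
```

carry_out --deltas '[[[0.25, -0.15, -0.2, 0, 0.02, 0, -1], [0.4, -0.4, -0.2, 0, 0.04, 0.01, -1], [0.5, -0.65, -0.23, 0, 0.067, 0.01, -1], [0.52, -0.9, -0.25, 0, 0.067, 0.015, -1], [0.52, -1.0, -0.25, 0, 0.067, 0.015, -1], [0.52, -1.0, -0.25, 0, 0.067, 0.015, -1], [0.52, -1.0, -0.25, 0, 0.067, 0.015, -1], [0.52, -1.0, -0.25, 0, 0.067, 0.015, -1], [0.52, -1.0, -0.25, 0, 0.067, 0.015, -1], [0.52, -1.0, -0.25, 0, 0.067, 0.015, -1]]]'

```text
time_s: 10.2
position: [0.4605, -0.0433, 0.2054]
tcp_rot: [[-0.991, -0.136, -0.008], [-0.137, 0.99, 0.021], [0.005, 0.022, -1.0]]
force: [0.4, -0.2, 0.2]
opening: 1.002
grasp_force: 0.0
```

```bash
python3 - <<'E'
from h import *
go([.46,-.19,.19],Rv(175)); go([.463,-.3373,.15],Rv(170)); print(telemetry.read_state()['joint_positions'])
E
```

```text
t 10.2 pos [ 0.4605 -0.0433  0.2054] F [ 0.4487 -0.2087  0.2456] shift [ 0.136 -0.97   0.082] turn [ 0.003 -0.001  0.036] rows 3.5
t 10.2 pos [ 0.4605 -0.0433  0.2054] F [ 0.4487 -0.2087  0.2456] shift [ 0.249 -1.952  0.327] turn [ 0.003 -0.001  0.05 ] rows 7.2
[ -19.9322   19.4986  105.3984    1.1933   55.9672 -118.4546]
```

carry_out --deltas '[[[0.03, -0.25, 0.02, 0.003, 0, 0.01, -1], [0.07, -0.5, 0.04, 0.003, 0, 0.02, -1], [0.1, -0.75, 0.06, 0.003, 0, 0.03, -1], [0.13, -0.97, 0.08, 0.003, 0, 0.036, -1], [0.13, -0.97, 0.08, 0.003, 0, 0.036, -1], [0.13, -0.97, 0.08, 0.003, 0, 0.036, -1], [0.13, -0.97, 0.08, 0.003, 0, 0.036, -1], [0.13, -0.97, 0.08, 0.003, 0, 0.036, -1], [0.13, -0.97, 0.08, 0.003, 0, 0.036, -1], [0.13, -0.97, 0.08, 0.003, 0, 0.036, -1]]]'

```text
time_s: 11.03
position: [0.4615, -0.19, 0.1907]
tcp_rot: [[-0.996, 0.089, -0.007], [0.089, 0.996, 0.002], [0.007, 0.001, -1.0]]
force: [0.2, 0.3, -0.5]
opening: 0.998
grasp_force: 0.0
```

```bash
python3 - <<'E'
from h import *
go([.463,-.3373,.15],Rv(170)); st=telemetry.read_state();print(st['joint_positions'])
E
```

```text
t 11.03 pos [ 0.4615 -0.19    0.1907] F [ 0.1897  0.3478 -0.4645] shift [-0.099 -0.977  0.269] turn [ 0.    -0.001  0.014] rows 3.7
[ -35.1474   23.3541  101.5893   -0.1579   55.4455 -119.9504]
```

carry_out --deltas '[[[-0.02, -0.25, 0, 0, 0, 0, -1], [-0.05, -0.5, 0.05, 0, 0, 0.01, -1], [-0.08, -0.75, 0.15, 0, 0, 0.014, -1], [-0.1, -0.97, 0.27, 0, 0, 0.014, -1], [-0.1, -0.977, 0.27, 0, 0, 0.014, -1], [-0.1, -0.977, 0.27, 0, 0, 0.014, -1], [-0.1, -0.977, 0.27, 0, 0, 0.014, -1], [-0.1, -0.977, 0.27, 0, 0, 0.014, -1], [-0.1, -0.977, 0.27, 0, 0, 0.014, -1], [-0.1, -0.977, 0.27, 0, 0, 0.014, -1]]]'

```text
time_s: 11.87
position: [0.4632, -0.3374, 0.1506]
tcp_rot: [[-0.984, 0.176, -0.006], [0.176, 0.984, 0.001], [0.006, 0.0, -1.0]]
force: [0.1, 0.8, 0.7]
opening: 1.0
grasp_force: 0.0
```

```bash
python3 - <<'E'
from h import *
go([.463,-.3373,.026],Rv(170)); st=telemetry.read_state();im=capture('wrist');C=cam('wrist',st);cv2.imwrite('pics/w3.png',im[:,:,::-1])
print('rim',proj(C,cup+.075*ez),[proj(C,cup+.075*ez+.031*np.array(v)) for v in((1,0,0),(0,1,0),(-1,0,0),(0,-1,0))])
E
```

```text
t 11.87 pos [ 0.4632 -0.3374  0.1506] F [0.0707 0.8171 0.7176] shift [-0.004  0.     0.83 ] turn [ 0.    -0.001 -0.   ] rows 3.0
rim [272.5145 219.7277] [array([278.9978, 254.0224]), array([310.1251, 213.318 ]), array([265.5599, 182.9281]), array([235.3711, 226.0473])]
```

View pics/w3.png

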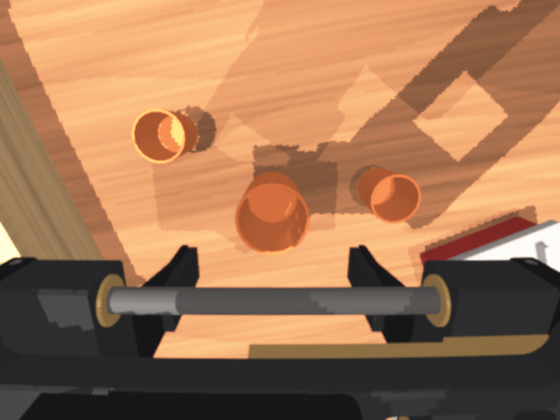

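The chosen cup's rim is centred at (272,218), where it was predicted at (272.5,219.7). It lies centred between the fingers, so I descend and grasp.

carry_out --deltas '[[[0, 0, 0.15, 0, 0, 0, -1], [0, 0, 0.3, 0, 0, 0, -1], [0, 0, 0.45, 0, 0, 0, -1], [0, 0, 0.6, 0, 0, 0, -1], [0, 0, 0.72, 0, 0, 0, -1], [0, 0, 0.8, 0, 0, 0, -1], [0, 0, 0.83, 0, 0, 0, -1], [0, 0, 0.83, 0, 0, 0, -1], [0, 0, 0.83, 0, 0, 0, 1], [0, 0, 0.83, 0, 0, 0, 1]]]'

```text
time_s: 12.75
position: [0.4627, -0.339, 0.0264]
tcp_rot: [[-0.984, 0.178, -0.005], [0.178, 0.984, 0.0], [0.005, -0.001, -1.0]]
force: [-0.0, 0.2, -0.0]
opening: 0.923
grasp_force: 0.0
```

carry_out --deltas '[[[0, 0, 0, 0, 0, 0, 1], [0, 0, 0, 0, 0, 0, 1], [0, 0, 0, 0, 0, 0, 1], [0, 0, 0, 0, 0, 0, 1], [0, 0, 0, 0, 0, 0, 1], [0, 0, 0, 0, 0, 0, 1], [0, 0, 0, 0, 0, 0, 1], [0, 0, 0, 0, 0, 0, 1], [0, 0, 0, 0, 0, 0, 1], [0, 0, 0, 0, 0, 0, 1]]]'

```text
time_s: 13.58
position: [0.4623, -0.3385, 0.0258]
tcp_rot: [[-0.984, 0.178, -0.006], [0.178, 0.984, 0.001], [0.006, 0.0, -1.0]]
force: [0.1, 1.3, 4.9]
opening: 0.687
grasp_force: 29.8
```

Opening is 59.8 mm, as expected at that height. I lift.

carry_out --deltas '[[[0, 0, -0.05, 0, 0, 0, 1], [0, 0, -0.15, 0, 0, 0, 1], [0, 0, -0.28, 0, 0, 0, 1], [0, 0, -0.42, 0, 0, 0, 1], [0, 0, -0.56, 0, 0, 0, 1], [0, 0, -0.7, 0, 0, 0, 1], [0, 0, -0.8, 0, 0, 0, 1], [0, 0, -0.86, 0, 0, 0, 1], [0, 0, -0.9, 0, 0, 0, 1], [0, 0, -0.9, 0, 0, 0, 1]]]'

```text
time_s: 14.42
position: [0.4632, -0.3389, 0.1611]
tcp_rot: [[-0.984, 0.178, -0.006], [0.178, 0.984, 0.001], [0.006, -0.0, -1.0]]
force: [0.6, -0.6, -0.6]
opening: 0.682
grasp_force: 30.0
```

```bash
python3 - <<'E'
from h import *
P=lane-.008*ex; print(P)
go([.50,-.23,.16],Rv(182)); go([P[0],P[1],.16],Rv(193)); print(telemetry.read_state()['opening'])
E
```

```text
[ 0.5697 -0.1247  0.052 ]
t 14.42 pos [ 0.4632 -0.3389  0.1611] F [ 0.595  -0.6104 -0.5769] shift [-0.112  0.758  0.006] turn [ 0.    -0.001 -0.034] rows 2.8
t 14.42 pos [ 0.4632 -0.3389  0.1611] F [ 0.595  -0.6104 -0.5769] shift [-0.445  1.532  0.004] turn [ 0.    -0.001 -0.065] rows 5.7
0.6821462634179465
```

carry_out --deltas '[[[-0.01, 0.06, 0, 0, 0, -0.003, 1], [-0.03, 0.15, 0, 0, 0, -0.006, 1], [-0.05, 0.27, 0, 0, 0, -0.01, 1], [-0.07, 0.4, 0, 0, 0, -0.016, 1], [-0.09, 0.52, 0, 0, 0, -0.022, 1], [-0.1, 0.62, 0, 0, 0, -0.028, 1], [-0.11, 0.7, 0, 0, 0, -0.032, 1], [-0.11, 0.74, 0, 0, 0, -0.034, 1], [-0.11, 0.76, 0, 0, 0, -0.034, 1], [-0.11, 0.76, 0, 0, 0, -0.034, 1]]]'

```text
time_s: 15.25
position: [0.4994, -0.2285, 0.1598]
tcp_rot: [[-0.999, -0.035, -0.008], [-0.035, 0.999, 0.002], [0.008, 0.003, -1.0]]
force: [0.3, -0.1, -0.6]
opening: 0.687
grasp_force: 30.0
```

```bash
python3 - <<'E'
from h import *
P=lane-.008*ex
go([P[0],P[1],.13],Rv(193))
E
```

```text
t 15.25 pos [ 0.4994 -0.2285  0.1598] F [ 0.2882 -0.1028 -0.6139] shift [-0.495  0.674  0.197] turn [ 0.001 -0.001 -0.03 ] rows 3.1
```

carry_out --deltas '[[[-0.03, 0.05, 0, 0, 0, -0.003, 1], [-0.1, 0.13, 0, 0, 0, -0.006, 1], [-0.18, 0.24, 0.02, 0, 0, -0.01, 1], [-0.26, 0.35, 0.05, 0, 0, -0.015, 1], [-0.34, 0.46, 0.1, 0, 0, -0.02, 1], [-0.41, 0.56, 0.14, 0, 0, -0.025, 1], [-0.46, 0.63, 0.18, 0, 0, -0.028, 1], [-0.49, 0.67, 0.2, 0.001, 0, -0.03, 1], [-0.495, 0.675, 0.2, 0.001, -0.001, -0.03, 1], [-0.495, 0.675, 0.2, 0.001, -0.001, -0.03, 1]]]'

```text
time_s: 16.08
position: [0.5697, -0.1256, 0.1297]
tcp_rot: [[-0.975, -0.221, -0.0], [-0.221, 0.975, -0.004], [0.001, -0.003, -1.0]]
force: [0.2, -0.9, -1.2]
opening: 0.686
grasp_force: 30.0
```

```bash
python3 - <<'E'
from h import *
P=lane-.008*ex
go([P[0],P[1],.079],Rv(193)); st=telemetry.read_state();im=capture('wrist');C=cam('wrist',st)
for nm,p in(('railL',lane-.035*ex+.036*ey+.014*ez),('railR',lane-.035*ex-.036*ey+.014*ez),('cup foot front',st['position']-.026*ez-.028*ex)): print(nm,proj(C,p))
cv2.imwrite('pics/w4.png',im[:,:,::-1]); print(st['joint_positions'])
E
```

```text
t 16.08 pos [ 0.5697 -0.1256  0.1297] F [ 0.2098 -0.8715 -1.21  ] shift [-0.002  0.007  0.338] turn [-0.001 -0.    -0.001] rows 1.2
railL [321.8469 190.6206]
railR [226.3732 190.8599]
cup foot front [272.7336 202.4452]
[ -23.2922   33.9497   93.0455   -0.2493   52.9378 -125.9371]
```

View pics/w4.png

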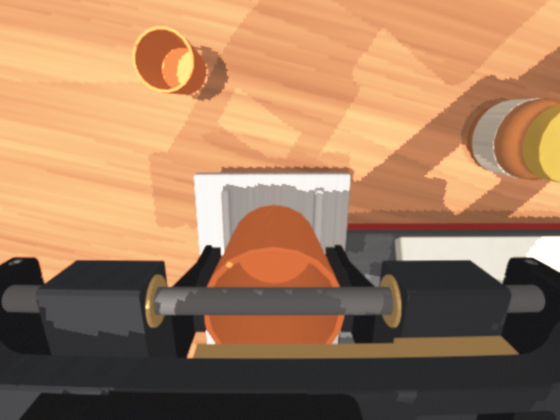

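The cup, centred at column 273, is in line between the rails, whose ends are at columns 226 and 319. I lower it.

carry_out --deltas '[[[0, 0, 0.05, 0, 0, 0, 1], [0, 0, 0.1, 0, 0, 0, 1], [0, 0.003, 0.15, 0, 0, 0, 1], [0, 0.005, 0.2, 0, 0, 0, 1], [0, 0.005, 0.24, 0, 0, 0, 1], [0, 0.005, 0.28, 0, 0, 0, 1], [0, 0.005, 0.31, 0, 0, 0, 1], [0, 0.005, 0.33, 0, 0, 0, 1], [0, 0.005, 0.34, 0, 0, 0, 1], [0, 0.005, 0.34, 0, 0, 0, 1]]]'

```text
time_s: 16.97
position: [0.5697, -0.1249, 0.0785]
tcp_rot: [[-0.975, -0.221, -0.0], [-0.221, 0.975, -0.003], [0.001, -0.003, -1.0]]
force: [0.1, -0.3, -0.5]
opening: 0.687
grasp_force: 30.0
```

carry_out --deltas '[[[0, 0, 0.003, 0, 0, 0, 1], [0, 0, 0.006, 0, 0, 0, 1], [0, 0, 0.01, 0, 0, 0, 1], [0, 0, 0.01, 0, 0, 0, 1], [0, 0, 0.01, 0, 0, 0, -0.3], [0, 0, 0.01, 0, 0, 0, -0.5], [0, 0, 0.01, 0, 0, 0, -1], [0, 0, 0.01, 0, 0, 0, -1], [0, 0, 0.01, 0, 0, 0, -1], [0, 0, 0.01, 0, 0, 0, -1]]]'

```text
time_s: 17.8
position: [0.5697, -0.125, 0.0773]
tcp_rot: [[-0.975, -0.221, 0.0], [-0.221, 0.975, -0.003], [0.001, -0.003, -1.0]]
force: [0.4, -0.7, -0.6]
opening: 0.951
grasp_force: 0.0
```

```bash
python3 - <<'E'
from h import *
st=telemetry.read_state();print(st['opening'],st['force'],st['position'])
E
```

```text
0.9505264589972275 [ 0.4129 -0.6887 -0.6363] [ 0.5697 -0.125   0.0773]
```

carry_out --deltas '[[[0, 0, 0, 0, 0, 0, -1], [0, 0, -0.03, 0, 0, 0, -1], [0, 0, -0.1, 0, 0, 0, -1], [0, 0, -0.25, 0, 0, 0, -1], [0, 0, -0.45, 0, 0, 0, -1], [0, 0, -0.6, 0, 0, 0, -1], [0, 0, -0.75, 0, 0, 0, 1], [0.2, 0, -0.75, 0, 0, 0, 1], [0.45, 0, -0.75, 0, 0, 0, 1], [0.55, 0, -0.75, 0, 0, 0, 1]]]'

```text
time_s: 18.63
position: [0.4854, -0.1423, 0.191]
tcp_rot: [[-0.975, -0.221, -0.003], [-0.221, 0.975, -0.003], [0.003, -0.002, -1.0]]
force: [-0.3, 0.1, -0.1]
opening: 0.781
grasp_force: 0.0
```

```bash
python3 - <<'E'
from h import *
im=capture('scene');cv2.imwrite('pics/s5.png',cv2.resize(im[150:300,220:400],None,fx=4,fy=4,interpolation=cv2.INTER_CUBIC)[:,:,::-1])
im=capture('top');np.save('pics/top5.npy',im)
# tilted tool, heading hd
def Rt(th,hd):
    th=np.radians(th);hd=np.radians(hd);h=np.array([np.cos(hd),np.sin(hd),0]);yy=np.array([-h[1],h[0],0]);return rot(yy,np.sin(th)*h-np.cos(th)*ez)
P=lane-.008*ex-.065*ex; R=Rt(25,0)
go(P+np.array([0,0,.12]),R); go(P+np.array([0,0,.03]),R);print(telemetry.read_state()['joint_positions'])
E
```

```text
t 18.73 pos [ 0.4866 -0.1426  0.1909] F [ 0.8255 -0.1759 -0.7256] shift [-0.134 -0.007  0.126] turn [ 0.007 -0.069  0.035] rows 3.9
t 18.73 pos [ 0.4866 -0.1426  0.1909] F [ 0.8255 -0.1759 -0.7256] shift [-0.135 -0.006  0.726] turn [ 0.007 -0.069  0.035] rows 3.9
[ -28.8672   23.7551  100.7741   -0.2251   55.4554 -131.4117]
```

View pics/s5.png

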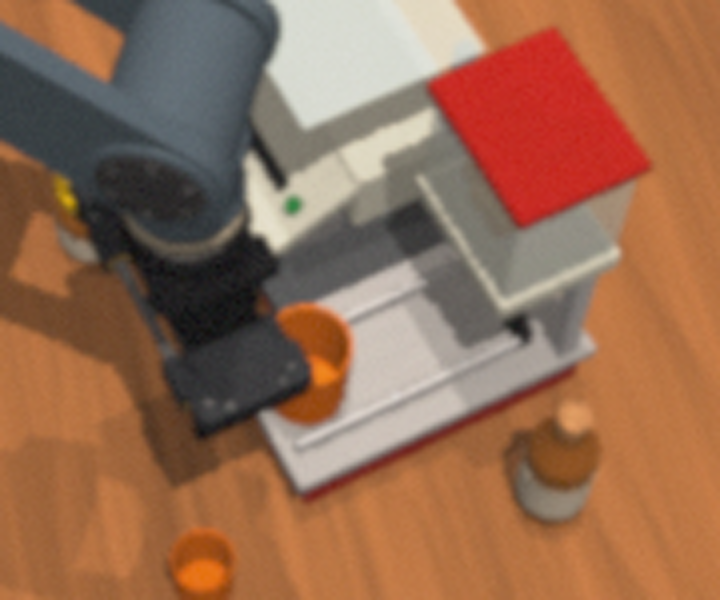

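The cup stands upright at the lane mouth between the rails (crop about 310,360). Now I tilt the closed fingers and drop in behind it.

```bash
python3 - <<'E'
from h import *
P=lane-.072*ex
go(P+np.array([0,0,.09]),R24)
E
```

```text
t 18.73 pos [ 0.4866 -0.1426  0.1909] F [ 0.8255 -0.1759 -0.7256] shift [-0.141 -0.007  0.326] turn [-0.001 -0.067 -0.001] rows 3.4
```

carry_out --deltas '[[[0, 0, 0, 0, -0.02, 0, 1], [-0.05, -0.007, 0.05, 0, -0.04, 0, 1], [-0.1, -0.007, 0.15, 0, -0.06, 0, 1], [-0.14, -0.007, 0.25, 0, -0.067, 0, 1], [-0.14, -0.007, 0.32, 0, -0.067, 0, 1], [-0.14, -0.007, 0.32, 0, -0.067, 0, 1], [-0.14, -0.007, 0.32, 0, -0.067, 0, 1], [-0.14, -0.007, 0.32, 0, -0.067, 0, 1], [-0.14, -0.007, 0.32, 0, -0.067, 0, 1], [-0.14, -0.007, 0.32, 0, -0.067, 0, 1]]]'

```text
time_s: 19.57
position: [0.5239, -0.1321, 0.1568]
tcp_rot: [[-0.906, -0.207, 0.368], [-0.195, 0.978, 0.069], [-0.375, -0.009, -0.927]]
force: [0.2, 0.3, 0.3]
opening: 0.013
grasp_force: 0.0
```

```bash
python3 - <<'E'
from h import *
P=lane-.070*ex
go(P+np.array([0,0,.026]),R24); st=telemetry.read_state(); print(st['joint_positions'],st['opening'])
E
```

```text
t 19.57 pos [ 0.5239 -0.1321  0.1568] F [0.1781 0.2527 0.2791] shift [ 0.294 -0.018  0.448] turn [-0.002 -0.006 -0.002] rows 1.9
[ -35.0729   24.8977  113.1276   32.2352   30.1989 -163.5263] 0.013260376875613452
```

```bash
cat >> h.py <<'E'
def Rt(th,hd):
    th=np.radians(th);hd=np.radians(hd);h=np.array([np.cos(hd),np.sin(hd),0]);yy=np.array([-h[1],h[0],0]);return rot(yy,np.sin(th)*h-np.cos(th)*ez)
RP=Rt(23,0)
def pp(s,z=.026): return lane+s*ex+np.array([-.038,0,z])   # TCP pushing a cup centred at lane+s*ex
E
python3 - <<'E'
from h import *
go(pp(-.035,.09),RP)
E
```

```text
t 19.57 pos [ 0.5239 -0.1321  0.1568] F [0.1781 0.2527 0.2791] shift [0.147 0.035 0.047] turn [ 0.011 -0.003  0.031] rows 1.7
```

carry_out --deltas '[[[0.05, 0.01, 0, 0.003, 0, 0.01, 1], [0.1, 0.02, 0, 0.006, 0, 0.02, 1], [0.147, 0.035, 0.047, 0.011, -0.003, 0.03, 1], [0.147, 0.035, 0.047, 0.011, -0.003, 0.03, 1], [0.147, 0.035, 0.047, 0.011, -0.003, 0.03, 1], [0.147, 0.035, 0.047, 0.011, -0.003, 0.03, 1], [0.147, 0.035, 0.047, 0.011, -0.003, 0.03, 1], [0.147, 0.035, 0.047, 0.011, -0.003, 0.03, 1], [0.147, 0.035, 0.047, 0.011, -0.003, 0.03, 1], [0.147, 0.035, 0.047, 0.011, -0.003, 0.03, 1]]]'

```text
time_s: 20.4
position: [0.5051, -0.1308, 0.1416]
tcp_rot: [[-0.92, -0.007, 0.393], [-0.006, 1.0, 0.003], [-0.393, 0.0, -0.92]]
force: [0.9, 1.3, -0.5]
opening: 0.004
grasp_force: 0.0
```

```bash
python3 - <<'E'
from h import *
go(pp(-.035),RP); st=telemetry.read_state(); print(st['joint_positions'],pp(-.035))
E
```

```text
t 20.4 pos [ 0.5051 -0.1308  0.1416] F [ 0.9443  1.339  -0.5038] shift [0.165 0.    0.391] turn [0.    0.    0.001] rows 1.5
[ -34.6942   25.3239  118.3445   38.2616   21.3784 -159.1362] [ 0.5054 -0.1308  0.078 ]
```

carry_out --deltas '[[[0.02, 0, 0.05, 0, 0, 0.01, 1], [0.05, 0, 0.12, 0, 0, 0.012, 1], [0.08, 0, 0.19, 0, 0, 0.014, 1], [0.11, 0, 0.26, 0, 0, 0.014, 1], [0.135, 0, 0.32, 0, 0, 0.014, 1], [0.155, 0, 0.37, 0, 0, 0.014, 1], [0.165, 0, 0.39, 0, 0, 0.014, 1], [0.165, 0, 0.39, 0, 0, 0.014, 1], [0.165, 0, 0.39, 0, 0, 0.014, 1], [0.165, 0, 0.39, 0, 0, 0.014, 1]]]'

```text
time_s: 21.23
position: [0.5138, -0.1294, 0.0891]
tcp_rot: [[-0.925, 0.08, 0.371], [0.086, 0.996, -0.001], [-0.369, 0.031, -0.929]]
force: [-0.6, 0.2, 0.0]
opening: 0.01
grasp_force: 0.0
```

```bash
python3 - <<'E'
from h import *
R=Rt(23,-5)
for s in(-.008,.04,.1,.115): go(pp(s),R)
st=telemetry.read_state(); print(st['joint_positions'])
E
```

```text
t 21.23 pos [ 0.5138 -0.1294  0.0891] F [-0.6183  0.2415  0.0395] shift [-0.08   0.038  0.113] turn [ 0.005 -0.004 -0.001] rows 0.5
t 21.23 pos [ 0.5138 -0.1294  0.0891] F [-0.6183  0.2415  0.0395] shift [-0.363  0.135  0.228] turn [ 0.005 -0.004 -0.001] rows 1.6
t 21.23 pos [ 0.5138 -0.1294  0.0891] F [-0.6183  0.2415  0.0395] shift [-0.716  0.256  0.373] turn [ 0.005 -0.004 -0.001] rows 3.0
t 21.23 pos [ 0.5138 -0.1294  0.0891] F [-0.6183  0.2415  0.0395] shift [-0.804  0.286  0.409] turn [ 0.005 -0.004 -0.001] rows 3.4
[ -33.1558   32.4201  118.4846   48.2803   15.7036 -163.5243]
```

carry_out --deltas '[[[-0.02, 0.01, 0.05, 0, 0.006, 0.003, 1], [-0.05, 0.025, 0.08, 0, 0.006, 0.003, 1], [-0.09, 0.04, 0.11, 0, 0.004, 0.003, 1], [-0.13, 0.055, 0.13, 0, 0.004, 0.003, 1], [-0.17, 0.07, 0.15, 0, 0.003, 0, 1], [-0.21, 0.085, 0.165, 0, 0, 0, 1], [-0.25, 0.1, 0.18, 0, 0, 0, 1], [-0.29, 0.115, 0.2, 0, 0, 0, 1], [-0.33, 0.125, 0.215, 0.003, 0, 0, 1], [-0.36, 0.135, 0.228, 0.005, -0.004, 0, 1]]]'

```text
time_s: 22.07
position: [0.5799, -0.1146, 0.0787]
tcp_rot: [[-0.915, 0.091, 0.394], [0.083, 0.996, -0.036], [-0.395, -0.0, -0.919]]
force: [-0.6, 0.1, -0.4]
opening: 0.004
grasp_force: 0.2
```

```bash
python3 - <<'E'
from h import *
im=capture('scene');cv2.imwrite('pics/s6.png',cv2.resize(im[150:300,220:400],None,fx=4,fy=4,interpolation=cv2.INTER_CUBIC)[:,:,::-1])
R=Rt(25,0)
for s in(.04,.1,.115): go(pp(s),R)
st=telemetry.read_state(); print(st['joint_positions'],st['tcp_rot'][:,2])
E
```

```text
t 22.12 pos [ 0.5789 -0.1134  0.078 ] F [-0.6266  0.982   0.2687] shift [ 0.002 -0.003 -0.001] turn [-0.006 -0.005 -0.013] rows 0.8
t 22.12 pos [ 0.5789 -0.1134  0.078 ] F [-0.6266  0.982   0.2687] shift [-0.347  0.121  0.149] turn [-0.006 -0.005 -0.013] rows 1.4
t 22.12 pos [ 0.5789 -0.1134  0.078 ] F [-0.6266  0.982   0.2687] shift [-0.434  0.152  0.186] turn [-0.006 -0.005 -0.013] rows 1.8
[ -26.2664   35.8481  111.898    38.4523   13.2306 -147.2082] [ 0.3929 -0.0352 -0.9189]
```

View pics/s6.png

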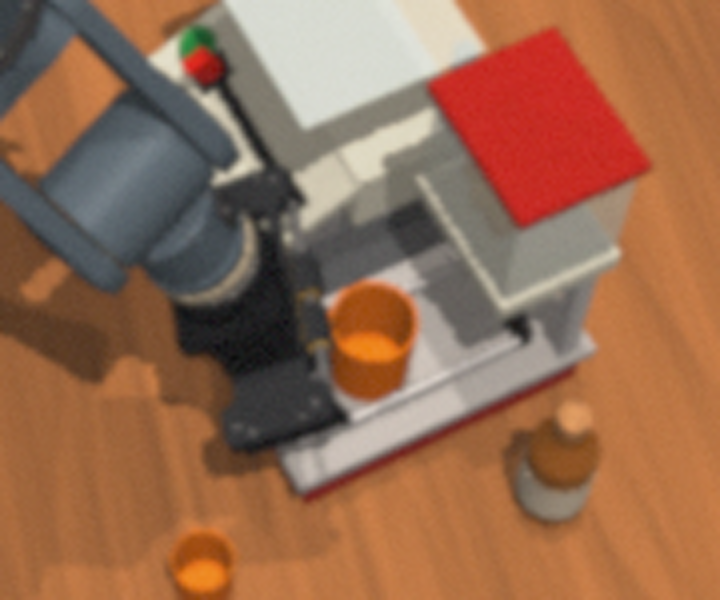

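The cup is upright and sliding along the lane. To keep the gripper's left end away from the visor, I'll shift the pusher a little right and turn it toward the lane.

```bash
cat >> h.py <<'E'
RQ=Rt(25,6)
def pq(s,z=.026): return lane+(s-.038)*ex-.007*ey+np.array([0,0,z])
E
python3 - <<'E'
from h import *
for s in(.03,.04,.1,.112): go(pq(s),RQ)
E
```

```text
t 22.12 pos [ 0.5789 -0.1134  0.078 ] F [-0.6266  0.982   0.2687] shift [ 0.036 -0.125 -0.016] turn [-0.013 -0.005 -0.028] rows 1.6
t 22.12 pos [ 0.5789 -0.1134  0.078 ] F [-0.6266  0.982   0.2687] shift [-0.022 -0.104  0.009] turn [-0.013 -0.005 -0.028] rows 1.6
t 22.12 pos [ 0.5789 -0.1134  0.078 ] F [-0.6266  0.982   0.2687] shift [-0.371  0.021  0.159] turn [-0.013 -0.005 -0.028] rows 1.6
t 22.12 pos [ 0.5789 -0.1134  0.078 ] F [-0.6266  0.982   0.2687] shift [-0.441  0.046  0.189] turn [-0.013 -0.005 -0.028] rows 1.7
```

carry_out --deltas '[[[0.05, -0.06, -0.02, -0.005, 0, -0.01, 1], [0.05, -0.12, -0.02, -0.01, -0.002, -0.02, 1], [0.03, -0.12, -0.015, -0.013, -0.005, -0.028, 1], [-0.02, -0.104, 0.009, -0.013, -0.005, -0.028, 1], [-0.06, -0.09, 0.026, -0.013, -0.005, -0.028, 1], [-0.1, -0.076, 0.043, -0.013, -0.005, -0.028, 1], [-0.15, -0.058, 0.064, -0.013, -0.005, -0.028, 1], [-0.2, -0.04, 0.086, -0.013, -0.005, -0.028, 1], [-0.24, -0.026, 0.103, -0.013, -0.005, -0.028, 1], [-0.27, -0.015, 0.116, -0.013, -0.005, -0.028, 1]]]'

```text
time_s: 22.95
position: [0.6217, -0.1194, 0.0767]
tcp_rot: [[-0.903, -0.102, 0.418], [-0.09, 0.995, 0.049], [-0.421, 0.006, -0.907]]
force: [-1.8, -0.2, 0.6]
opening: 0.008
grasp_force: 0.5
```

```bash
python3 - <<'E'
from h import *
for s in(.1,.112,.12): go(pq(s),RQ)
st=telemetry.read_state(); print(st['joint_positions'],(st['position']-lane)@ex+.038,(st['position']-lane)@ey)
E
```

```text
t 22.95 pos [ 0.6217 -0.1194  0.0767] F [-1.7718 -0.163   0.6386] shift [-0.113  0.012  0.043] turn [ 0.001 -0.    -0.001] rows 0.4
t 22.95 pos [ 0.6217 -0.1194  0.0767] F [-1.7718 -0.163   0.6386] shift [-0.185  0.022  0.076] turn [ 0.001 -0.    -0.001] rows 0.7
t 22.95 pos [ 0.6217 -0.1194  0.0767] F [-1.7718 -0.163   0.6386] shift [-0.233  0.028  0.098] turn [ 0.001 -0.    -0.001] rows 0.9
[ -27.72     37.9757  106.0143   43.2503   20.2788 -162.3706] 0.08188895247708042 -0.0064920555148549955
```

carry_out --deltas '[[[-0.02, 0.002, 0.008, 0, 0.003, 0.005, 1], [-0.04, 0.005, 0.015, 0, 0.003, 0.01, 1], [-0.06, 0.007, 0.023, 0, 0, 0.01, 1], [-0.08, 0.009, 0.031, 0, 0, 0.01, 1], [-0.1, 0.011, 0.039, 0, 0, 0.01, 1], [-0.12, 0.013, 0.047, 0, 0, 0.01, 1], [-0.14, 0.016, 0.056, 0, 0, 0.01, 1], [-0.16, 0.019, 0.065, 0, 0, 0.01, 1], [-0.175, 0.02, 0.072, 0, 0, 0.01, 1], [-0.185, 0.022, 0.076, 0, 0, 0.01, 1]]]'

```text
time_s: 23.78
position: [0.6516, -0.1138, 0.0789]
tcp_rot: [[-0.907, -0.045, 0.419], [-0.027, 0.998, 0.047], [-0.421, 0.032, -0.907]]
force: [-0.9, 0.5, 0.2]
opening: 0.005
grasp_force: 0.4
```

```bash
python3 - <<'E'
from h import *
R=Rt(25,3)
for s in(.112,.116,.12): go(pq(s),R)
st=telemetry.read_state(); print(st['joint_positions'],(st['position']-lane)@ex+.038,(st['position']-lane)@ey)
E
```

```text
t 23.78 pos [ 0.6516 -0.1138  0.0789] F [-0.9356  0.5151  0.2444] shift [0.005 0.005 0.005] turn [ 0.004 -0.    -0.003] rows 0.3
t 23.78 pos [ 0.6516 -0.1138  0.0789] F [-0.9356  0.5151  0.2444] shift [-0.019  0.01   0.016] turn [ 0.004 -0.    -0.003] rows 0.3
t 23.78 pos [ 0.6516 -0.1138  0.0789] F [-0.9356  0.5151  0.2444] shift [-0.043  0.014  0.027] turn [ 0.004 -0.    -0.003] rows 0.3
[ -25.6543   38.8885  102.0339   37.3137   21.7125 -150.6515] 0.11221935022240345 -0.007806178135959107
```

Near home with no stop force yet, so I push slowly a few mm further.

carry_out --deltas '[[[-0.005, 0.001, 0.003, 0, 0, 0, 1], [-0.01, 0.003, 0.006, 0, 0, 0, 1], [-0.015, 0.005, 0.009, 0, 0, 0, 1], [-0.02, 0.007, 0.012, 0, 0, 0, 1], [-0.025, 0.009, 0.015, 0, 0, 0, 1], [-0.03, 0.01, 0.018, 0, 0, 0, 1], [-0.035, 0.012, 0.022, 0, 0, 0, 1], [-0.04, 0.014, 0.025, 0, 0, 0, 1], [-0.04, 0.014, 0.025, 0, 0, 0, 1], [-0.04, 0.014, 0.025, 0, 0, 0, 1]]]'

```text
time_s: 24.62
position: [0.6534, -0.1113, 0.0769]
tcp_rot: [[-0.91, -0.045, 0.413], [-0.027, 0.998, 0.049], [-0.414, 0.033, -0.91]]
force: [-15.9, -5.1, 8.0]
opening: 0.005
grasp_force: 8.1
```

```bash
python3 - <<'E'
from h import *
st=telemetry.read_state(); print(st['force'],(st['position']-lane)@ex+.038,(st['position']-lane)@ey,st['joint_positions'])
E
```

```text
[-15.8934  -5.1373   8.034 ] 0.11460516713605509 -0.00575143882864609 [ -25.2744   39.1477  101.5894   36.0634   22.0018 -149.0912]
```

Contact force is 17 N at s = 114.6 mm, where 115 is expected, so the cup is on the back stop. I back out.

carry_out --deltas '[[[0.01, -0.002, -0.005, 0, 0, 0, 1], [0.03, -0.006, -0.014, 0, 0, 0, 1], [0.06, -0.011, -0.028, 0, 0, 0, 1], [0.1, -0.019, -0.046, 0, 0, 0, 1], [0.15, -0.028, -0.069, 0, 0, 0, 1], [0.21, -0.04, -0.097, 0, 0, 0.005, 1], [0.27, -0.05, -0.125, 0, 0.005, 0.01, 1], [0.33, -0.062, -0.16, 0, 0.01, 0.01, 1], [0.38, -0.072, -0.25, 0, 0.015, 0.01, 1], [0.42, -0.08, -0.4, 0, 0.02, 0.01, 1]]]'

```text
time_s: 25.45
position: [0.5759, -0.1283, 0.1046]
tcp_rot: [[-0.954, 0.015, 0.299], [0.03, 0.998, 0.048], [-0.298, 0.055, -0.953]]
force: [0.6, 0.3, 0.5]
opening: 0.007
grasp_force: 0.0
```

carry_out --deltas '[[[0.1, 0, -0.15, 0, 0.02, 0, 1], [0.2, -0.2, -0.3, 0, 0.04, 0, 0], [0.3, -0.4, -0.4, 0, 0.045, 0, 0], [0.4, -0.6, -0.4, 0, 0.045, 0, 0], [0.5, -0.8, -0.4, 0, 0.045, 0, 0], [0.5, -0.9, -0.4, 0, 0.045, 0, 0], [0.5, -0.9, -0.4, 0, 0.045, 0, 0], [0.5, -0.9, -0.4, 0, 0.045, 0, 0], [0.5, -0.9, -0.4, 0, 0.045, 0, 0], [0.5, -0.9, -0.4, 0, 0.045, 0, 0]]]'

```text
time_s: 26.28
position: [0.4853, -0.2619, 0.1329]
tcp_rot: [[-1.0, 0.012, 0.024], [0.014, 0.998, 0.055], [-0.023, 0.055, -0.998]]
force: [-0.3, 0.3, -0.3]
opening: 0.486
grasp_force: 0.0
```

```bash
python3 - <<'E'
from h import *
st=telemetry.read_state();print(st['force'],st['position'])
a=capture('scene')[130:300,220:400];b=capture('top')[75:260,140:360]
a=cv2.resize(a,(400,378),interpolation=cv2.INTER_CUBIC);b=cv2.resize(b,(400,336),interpolation=cv2.INTER_CUBIC)
o=np.zeros((378,800,3),np.uint8);o[:,:400]=a;o[:336,400:]=b;cv2.imwrite('pics/f.png',o[:,:,::-1])
E
```

```text
[-0.2738  0.3337 -0.3464] [ 0.4853 -0.2619  0.1329]
```

View pics/f.png

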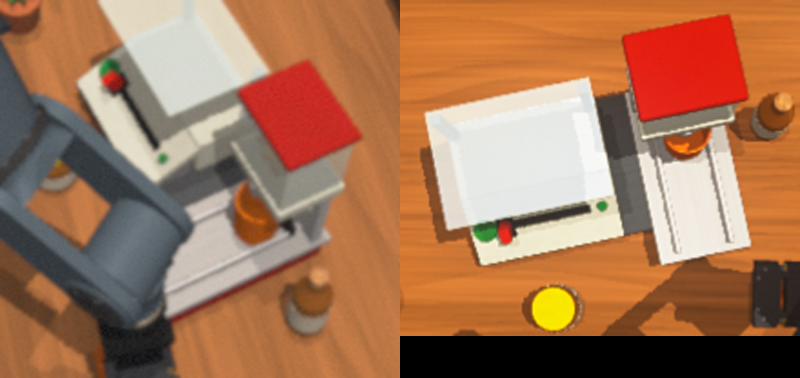

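The cup stands upright under the spout (right panel 688,140), the grip is at the large disc (506,233) and the bystanders are in place. I'll check the rim's front edge numerically before handing in.

```bash
python3 - <<'E'
from h import *
im=capture('top');T=cam('top'); p=proj(T,home-.031*ex+.075*ez); q=proj(T,home-.028*ex)
hsv=cv2.cvtColor(im,cv2.COLOR_RGB2HSV)
print('pred rim front',p,'foot front',q,'1mm=',np.linalg.norm(proj(T,home-.041*ex+.075*ez)-p)/10)
x=int(round(p[0])); print([(y,hsv[y,x].tolist()) for y in range(int(p[1])-4,int(p[1])+6)])
E
```

```text
pred rim front [297.7017 158.8647] foot front [295.8242 162.7029] 1mm= 0.43255962143618987
[(154, [13, 237, 246]), (155, [12, 235, 240]), (156, [10, 220, 181]), (157, [10, 221, 185]), (158, [12, 232, 226]), (159, [12, 226, 208]), (160, [9, 202, 125]), (161, [9, 193, 115]), (162, [10, 122, 138]), (163, [15, 49, 199])]
```

```bash
python3 -c "
from rig import job; print(job.hand_in())"
```

```text
the job is handed in; nothing more can be done
None
```

I slid the size grip to the large-disc stop first, then pushed the orange cup upright against the back stop under the spout. The gripper has let go of everything, the jar and bottle look unmoved in the last pictures, and I never went near the pot. The job is handed in at about 26 s; no verdict came back.

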